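# Return the large driver disc to its pocket and shut the bearing-driver case

### The arm

A 6-joint arm with a two-finger parallel gripper is mounted at the origin on a cart in front of the work surface, level with it; the furniture and walls round the work are solid. World frame = base frame: x ahead of the robot, y to its left, z up, the work surface at z = 0. Lengths are in m, angles in degrees, forces in N, time in s.
With the tool pointing down it reaches from about 0.35 to 0.875 m from the base axis. Payload 4.2 kg.
Tool frame: the origin (TCP) lies on the centre line of the jaws, within the pads' length; the fingertips stand 19 mm ahead of it and the grasp point (between the pads) is the TCP; x points along the fingers, y is the direction in which the jaws open and shut, and the axes are right-handed (so a half turn about x gives the same grasp; the last joint's range is limited). The gripper opens to 87 mm and grips with 3 to 60 N. Pads are 19 mm wide; open, the fingers measure 117 mm over their backs; the gripper's body (75 mm by 190 mm) begins 51 mm behind the grasp point.
Start: joints at [-54.74, 22.042, 0.453, 0, -68.411, -14.817], TCP at [0.218, -0.586, 0.242] pointing down, gripper open.
Joint ranges: [-179.83, 179.83], [-69.29, 118.12], [-61.27, 80.66], [-181.25, 117.63], [-171.15, -9.14], [-177.46, 177.46]. Speed limits (degrees/s): [159.86, 159.86, 180, 180, 180, 180].

### API

Orientations are given as a 3x3 rotation matrix whose columns are the frame's x, y, z axes.
In Python, from station import r, viewer, job, spotter gives the robot as it stands.
- The arm moves only by the tool play_rows, never from a script. Its argument "commands" is a list of rows, each an object of numbers: "fingers": the gripper command: -1 is fully open, 1 is shut, values between are in proportion; "tx", "ty", "tz": the shift along the tool's x, y, z normalised to -1 to 1, where 1 is 750 mm; "ax", "ay", "az": the turn, a rotation vector about the tool's x, y, z normalised to -1 to 1, where 1 is pi rad. In form: [{"fingers": .., "tx": .., "ty": .., "tz": .., "ax": .., "ay": .., "az": ..}, ...]. A call has 1 to 5 rows; each row is the pose to reach, as a shift and turn from the pose commanded when the call began, along the tool's axes at that moment, turning the shorter way round; what a row does not reach only later rows make up. A row lasts 1/12 s, in which the tool goes at most 41.7 mm and 7.16 degrees, less where a joint would pass 70% of its speed; a pose out of reach is approached as far as the arm can. A call with a number of a shift or a turn outside -1 to 1 is refused whole. A call with a gripper value outside its range is refused whole. The fingers move at their own pace and stop on an object; the grip force is fixed at half the most. Time passes only in rows, so rows that repeat a pose let the fingers close. It gives the time, the measured TCP pose, the force and the opening at its end, in the units of the state.
- r.sense(): the state, without advancing time (a new reading comes with each control period).
- viewer.capture(name): name is "scene" or "top"; returns a dict with "image" (400x640x3 uint8, red, green, blue), "fx", "fy", "cx", "cy" (pixels), "R" (3x3) and "t" (3): a world point X has camera coordinates R X + t. Camera axes: x right, y down, z forward; pixel columns grow to the right and rows downward; lengths in m; the calibration is good to about 2 mm. A picture is of the moment at which its call begins. There is no depth.
- job.finish_job(): hands the job in, once; it reports no verdict.
Trained networks look in a picture, given as the dict that the camera call returned (one of the last four; its "shot" number tells which), for a name from the list of things; names that differ only in an ending like _2 or _b are one class to them, and where a whole thing is asked for, a point or a joint stands for the part that bears it (a point fixed in the world has none). Each returns a list of dicts, best first, with "score" (0 to 1); they miss things now and then, are a little off and sometimes report something else, mostly with a low value. They report only what shows in the picture. A call takes as long as a camera call.
- spotter.find_in(name, picture): "uv" ([column, row] in pixels, amid what is visible of it).
- spotter.silhouettes(name, picture): "region" (400x640 bool, what is visible of it) and "uv" ([column, row] in pixels, amid what is visible of it).
The state is a dict: "time_s": time; "joints": joint angles; "joint_velocities": joint speeds; "effort": joint torques, N m; "tcp_pos": TCP position; "ee_rot": TCP orientation; "wrist_force": force on the tool from outside, world axes, zero at the start; "moment": the same for the moment, N m; "gripper_width": opening from 0.0 (shut) to 1.0 (fully open).
Only numpy, scipy, OpenCV 4.12 (cv2) and the standard library are available. Lean on these libraries where they do the work, as an engineer would, in place of code of your own. Each camera call takes 0.05 s, during which the arm holds its last target. There are 200 camera calls.

### The job

The big aluminium driver disc has been left on the flat land inside the blue bearing-driver case, where it stands proud of the rim and keeps the lid from closing. Slide it (do not lift it out) over the raised lip and seat it flat in its pocket, pressing back the sprung keeper until its rear edge goes down behind the lip, and only then fold the lid fully shut. The case just stands on the bench, so do not shove it along, and leave the other things where they lie.

Things in the scene. Friction and masses are not known exactly. Their poses are not given: they have to be found in the camera images.
- case: blue plastic case with black moulded insert, loose on the bench, about 2.2 kg; 190 mm along its x by 296 mm along its y, walls 5 mm, rim 36 mm high. Origin: centre of the underside, on the bench. +x points to the hinged side (away from the robot), +y to the end with the disc's pocket. Behind the lane small drivers and a handle are fixed, below rim height. A handle juts 16 mm out in front
- land (a point): point on the flat land, 28 mm above the bench, on the centre line of the lane that the disc slides along (case x = -42, y = -50 mm). The lane runs along the case's y, 96 mm wide (4 mm free each side of the disc), between the front wall and a rib 34 mm high; the land reaches from the end wall at y = -143 mm to y = +21 mm, where a short ramp climbs to the lip
- lip (a point): middle of the raised grey lip between land and pocket: top 31.5 mm above the bench (3.5 mm above the land), level top 5 mm wide (case y = 31 to 36 mm), ramp on the land's side from y = 21 mm; the grey border all round the pocket has this height
- pocket (a point): where the middle of the seated disc's underside belongs: case x = -42, y = 80 mm, on the black pocket floor, 20 mm above the bench and 11.5 mm below the lip. The pocket is 91 mm wide; the lip's steep wall (case y = 36 mm) bounds it on one side, a sprung steel keeper plate on the other, only 84 mm from that wall until it is pressed back
- keeper_face (a point): middle of the keeper plate's face (60 mm wide, top 34.5 mm above the bench, moves 11 mm along the case's +y, 3 N at rest to 6.3 N fully back). The disc's fore edge must press it back at least 5 mm before the rear edge can go down behind the lip; afterwards it pins the disc against the lip's wall
- driver_centre (a point): centre (half-way up) of the big aluminium driver disc: 88 mm diameter, 12 mm thick, about 0.2 kg, lower edge chamfered 3 mm; too wide to grip across. Its top is 40 mm above the bench on the land, 32 mm when seated (this point 26 mm). Half-way over the lip its fore edge tips into the pocket; then the rear edge must be pushed in and pressed down together, or the keeper throws it back onto the lip
- lid (a joint): lid angle, rad: 0 shut on the rim, grows as it opens, about 1.57 upright; stop at 1.9. A stiff hinge (about 0.45 N m) holds the lid where it is left. Standing open at the start.
- lid_hinge (a point): middle of the lid's hinge line, which runs along the case's y at x = +95 mm, 36 mm above the bench (the underside of the shut lid)
- lid_edge (a point): middle of the lid's free edge, half-way through its thickness, 190 mm from the hinge line; the lid is a flat plate 12 mm thick (two thin raised panels make it about 14 mm) and 296 mm long; two small steel latch tongues hang over the edge 95 mm either side of the middle
- red_screwdriver_mid (a point): bystander: screwdriver with a red handle, 182 mm long, lying at the left end of the bench; its middle
- orange_screwdriver_mid (a point): bystander: screwdriver with an orange handle, 207 mm long, lying along the front edge of the bench; its middle
- feeler_mid (a point): bystander: feeler gauge, 109 mm long, 10 mm high, lying at the front edge of the bench right of the case; its middle

How it is judged:
By the outcome, as a careful person would: the job done as asked, in the order asked, and still so for the second after the job is handed in, with the robot touching nothing.
It also fails if it takes over 62 s, if anything falls off the work surface, if the arm or the gripper's body presses on something with over 40 N, if the wrist force passes 120 N, or if a joint passes its speed limit or range.

## Working session

There is one attempt and no reset: what is moved stays moved. The work goes in short steps, Python scripts to look and compute and a tool call to move; the robot and the scene stay as the last step left them, time stands still between calls to the robot, and variables do not carry over. Pictures are saved under pics/ and viewed, about 8 in all and at most 12, crops included, and the job is handed in when it is done.

Besides the shell and the picture viewer there is one more tool, called as name(argument=value, ...), one argument or row to a line, values as JSON. play_rows: Moves the arm, as the interface text tells. Its arguments: {"type":"object","properties":{"commands":{"type":"array"}},"required":["commands"]}

```bash
ls; mkdir -p pics
python3 - <<'E'
from station import r, viewer, job, spotter
import cv2, json, numpy as np
s=r.sense(); print({k:np.round(v,3).tolist() for k,v in s.items()})
names="case land lip pocket keeper_face driver_centre lid lid_hinge lid_edge red_screwdriver_mid orange_screwdriver_mid feeler_mid".split()
for c in ("scene","top"):
    p=viewer.capture(c); cv2.imwrite(f"pics/{c}0.png",p["image"][:,:,::-1])
    print(c,p["fx"],p["fy"],p["cx"],p["cy"],np.round(p["R"],4).tolist(),np.round(p["t"],4).tolist())
    for n in names:
        d=spotter.find_in(n,p); print(n,[(np.round(x["uv"],1).tolist(),round(x["score"],2)) for x in d[:2]])
E
```

```text
pics
{'time_s': 0.0, 'joints': [-54.741, 22.089, 0.381, -0.029, -68.412, -14.816], 'joint_velocities': [-0.043, 0.045, 0.055, -0.014, -0.004, -0.017], 'effort': [-0.001, -39.067, 18.741, 4.22, 0.011, -0.0], 'tcp_pos': [0.218, -0.585, 0.24], 'ee_rot': [[-0.001, -0.349, 0.937], [0.002, 0.937, 0.349], [-1.0, 0.002, -0.0]], 'wrist_force': [-0.308, -0.752, -0.217], 'moment': [-0.016, -0.005, 0.036], 'gripper_width': 1.0}
scene 399.27260926795594 399.27260926795594 319.51724145086905 201.93329246446405 [[-0.839, -0.5437, 0.0219], [-0.3486, 0.5062, -0.7888], [0.4179, -0.6694, -0.6142]] [0.4509, 0.1858, 0.8842]
case [([283.4, 204.6], 0.71), ([259.1, 168.9], 0.4)]
land [([278.1, 204.4], 0.62)]
lip [([401.9, 182.6], 0.75), ([280.2, 203.2], 0.63)]
pocket [([280.0, 204.0], 0.9)]
keeper_face []
driver_centre [([317.2, 198.1], 0.6)]
lid [([263.2, 170.3], 0.6)]
lid_hinge [([280.2, 199.8], 0.97)]
lid_edge [([259.7, 172.2], 0.84)]
red_screwdriver_mid [([282.9, 281.5], 0.55)]
orange_screwdriver_mid [([358.3, 247.3], 0.93), ([259.3, 170.5], 0.53)]
feeler_mid [([407.1, 183.0], 0.6)]
top 464.87958725424204 464.87958725424204 320.20197836239765 197.62437347911847 [[0.0156, -0.9999, -0.0042], [-0.989, -0.0148, -0.1469], [0.1468, 0.0065, -0.9891]] [0.0534, 0.5207, 1.0642]
case [([298.3, 178.5], 0.76)]
land [([303.2, 180.3], 0.82)]
lip [([303.2, 177.7], 0.91)]
pocket [([306.0, 177.4], 0.96), ([428.5, 259.0], 0.59)]
keeper_face [([261.2, 206.6], 0.63)]
driver_centre [([332.0, 200.1], 0.91)]
lid [([297.4, 144.8], 0.98)]
lid_hinge [([301.9, 178.4], 0.7)]
lid_edge [([300.1, 141.3], 0.87)]
red_screwdriver_mid [([223.7, 232.1], 0.69)]
orange_screwdriver_mid [([295.3, 264.2], 0.69)]
feeler_mid [([423.6, 257.1], 0.59)]
```

Run:
```python
import cv2
a=cv2.imread("pics/scene0.png")[110:310,180:440]; b=cv2.imread("pics/top0.png")[100:290,190:450]
cv2.imwrite("pics/s1.png",cv2.resize(a,None,fx=3,fy=3,interpolation=cv2.INTER_CUBIC))
cv2.imwrite("pics/t1.png",cv2.resize(b,None,fx=3,fy=3,interpolation=cv2.INTER_CUBIC))
```

```text
(no output)
```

View pics/s1.png

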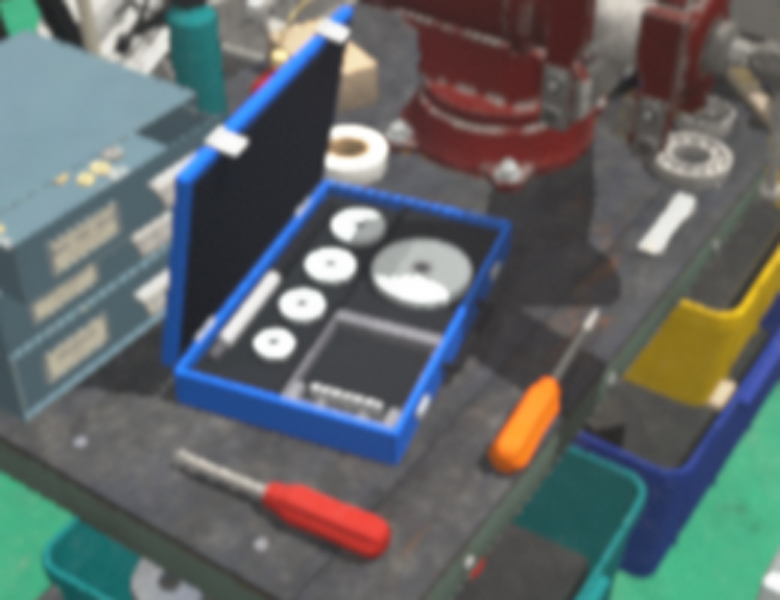

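View pics/t1.png

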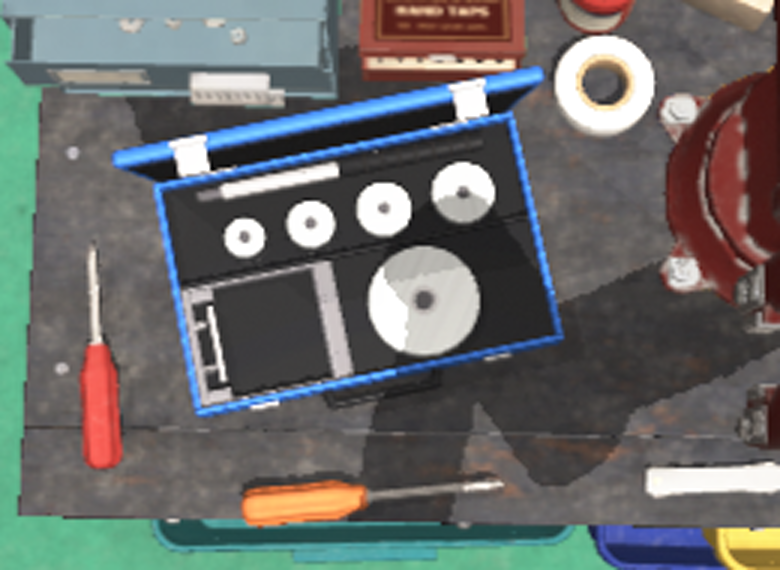

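Top view (crop ×3, offset 190,100): the case's rim corners are at about (157,186), (514,115), (562,338) and (199,412). The disc is at (424,300) on the land, the lip strip at x≈318–350, and the keeper is at the left. The lid's edge runs from (113,155) to (543,70). The scene view agrees.

```bash
cat > h.py <<'E'
import numpy as np, cv2
from scipy.optimize import least_squares
def proj(p,X):
    c=np.asarray(X)@np.asarray(p["R"]).T+p["t"]; return np.c_[p["fx"]*c[:,0]/c[:,2]+p["cx"],p["fy"]*c[:,1]/c[:,2]+p["cy"]]
def ray(p,uv,z):
    R=np.asarray(p["R"]);o=-R.T@p["t"];d=R.T@[(uv[0]-p["cx"])/p["fx"],(uv[1]-p["cy"])/p["fy"],1]
    return o+d*(z-o[2])/d[2]
def c2w(q,X):
    X=np.asarray(X,float);c,s=np.cos(q[2]),np.sin(q[2])
    return np.c_[q[0]+c*X[:,0]-s*X[:,1],q[1]+s*X[:,0]+c*X[:,1],X[:,2]]
def w2c(q,P):
    c,s=np.cos(q[2]),np.sin(q[2]);d=np.asarray(P)[:2]-q[:2];return np.array([c*d[0]+s*d[1],-s*d[0]+c*d[1]])
E
python3 - <<'E'
from h import *
from station import viewer,spotter
T=viewer.capture("top");S=viewer.capture("scene")
tc=np.array([[157,186],[514,115],[562,338],[199,412]])/3+[190,100]
sc=np.array([[180,372],[328,184],[510,224],[397,437]])/3+[180,110]
C=[[.095,.148,.036],[.095,-.148,.036],[-.095,-.148,.036],[-.095,.148,.036]]
def edges(p,uv):
    b=p["image"].astype(float); g=np.clip(b[:,:,2]-b[:,:,0],0,255).astype(np.uint8)
    return cv2.cornerSubPix(g,uv.astype(np.float32).reshape(-1,1,2),(3,3),(-1,-1),(3,30,.01)).reshape(-1,2)
print(np.round(edges(T,tc)-tc,1).tolist(),np.round(edges(S,sc)-sc,1).tolist())
def f(q,a=1,b=1): 
    return np.r_[a*(proj(T,c2w(q,C))-tc).ravel(),b*(proj(S,c2w(q,C))-sc).ravel()]
for a,b in((1,1),(1,0),(0,1)):
    o=least_squares(f,[.6,.05,.2],args=(a,b),loss="soft_l1"); q=o.x;print(a,b,np.round(q,4),np.degrees(q[2]),np.round(f(q),1).tolist())
q=least_squares(f,[.6,.05,.2],loss="soft_l1").x
for p,n,uv in((T,'T',[190+424/3,100+300.5/3]),(S,'S',[180+421/3,110+271/3])):
    w=ray(p,uv,.040);print("disc top",n,w,w2c(q,w)*1e3)
for n,uv in(("lip36 back",[316,264]),("lip36 front",[333,378]),("lip31 b",[340,260]),("lip31 f",[353,375]),("keep b",[207,305]),("keep f",[227,390])):
    print(n,w2c(q,ray(T,np.array(uv)/3+[190,100],.0315))*1e3)
# lid angle
le=np.array([[113,155],[543,70]])/3+[190,100]; ls=np.array([[180,180],[350,8]])/3+[180,110]
def L(t,y,th): return [.095-.19*np.cos(t)+th*np.sin(t),y,.036+.19*np.sin(t)+th*np.cos(t)]
for th in(0,.012):
  g=lambda t:np.r_[(proj(T,c2w(q,[L(t[0],.148,th),L(t[0],-.148,th)]))-le).ravel(),(proj(S,c2w(q,[L(t[0],.148,th),L(t[0],-.148,th)]))-ls).ravel()]
  o=least_squares(g,[1.6]);print(th,o.x,np.round(g(o.x),1).tolist())
# model overlay
im=[]
for p in(T,):
    v=p["image"][:,:,::-1].copy()[100:290,190:450]; v=cv2.resize(v,None,fx=3,fy=3,interpolation=cv2.INTER_CUBIC)
    def pl(X,col): cv2.polylines(v,[np.round((proj(p,c2w(q,X))-[190,100])*3+1).astype(int)],True,col,1)
    pl(C,(0,0,255)); pl([[-.042-.0455,.036,.0315],[-.042+.0455,.036,.0315],[-.042+.0455,.120,.0315],[-.042-.0455,.120,.0315]],(0,255,0))
    pl([[-.072,.120,.0345],[-.012,.120,.0345]],(0,255,255))
    cd=w2c(q,ray(T,[190+424/3,100+300.5/3],.040)); pl([[cd[0]+.044*np.cos(a),cd[1]+.044*np.sin(a),.04] for a in np.arange(0,6.28,.1)],(255,0,255))
    cv2.imwrite("pics/ov.png",v)
E
```

```text
[[-1.3, -1.3], [-1.5, -2.0], [-0.0, -0.3], [-1.0, 0.2]] [[-2.6, -0.4], [-0.7, -2.3], [0.0, -1.3], [0.0, 0.0]]
1 1 [0.5439 0.0881 0.2175] 12.460513229281156 [-1.3, -0.3, -0.1, -0.7, 1.1, 1.4, -1.0, 1.9, -2.1, -0.5, -0.6, -1.6, 1.1, -0.6, 0.3, -0.8]
1 0 [0.5455 0.0871 0.2181] 12.497036057238825 [-0.8, -0.9, 0.3, -1.3, 1.5, 0.7, -0.6, 1.3, -2.3, -1.0, -0.8, -1.9, 0.7, -1.0, 0.0, -1.4]
0 1 [0.542  0.09   0.2171] 12.440386991795402 [-2.1, 0.5, -0.8, 0.1, 0.3, 2.2, -1.9, 2.7, -2.1, 0.2, -0.4, -1.1, 1.4, -0.1, 0.6, 0.0]
disc top T [0.51395554 0.03485034 0.04      ] [-40.7181696  -45.56499728]
disc top S [0.51075561 0.03880699 0.04      ] [-42.98901815 -41.01110668]
lip36 back [ 6.60280304 32.48579307]
lip36 front [-85.58194115  36.93325302]
lip31 b [ 5.92322828 13.07828711]
lip31 f [-86.42666559  21.00986841]
keep b [ -8.39366019 123.79328679]
keep f [-78.08972249 120.62675806]
0 [1.43685415] [-0.6, 1.2, 0.7, 0.7, -0.7, -1.0, -0.8, -1.3]
0.012 [1.37341782] [-0.7, 1.2, 0.8, 0.7, -0.7, -1.2, -0.8, -1.4]
```

View pics/ov.png

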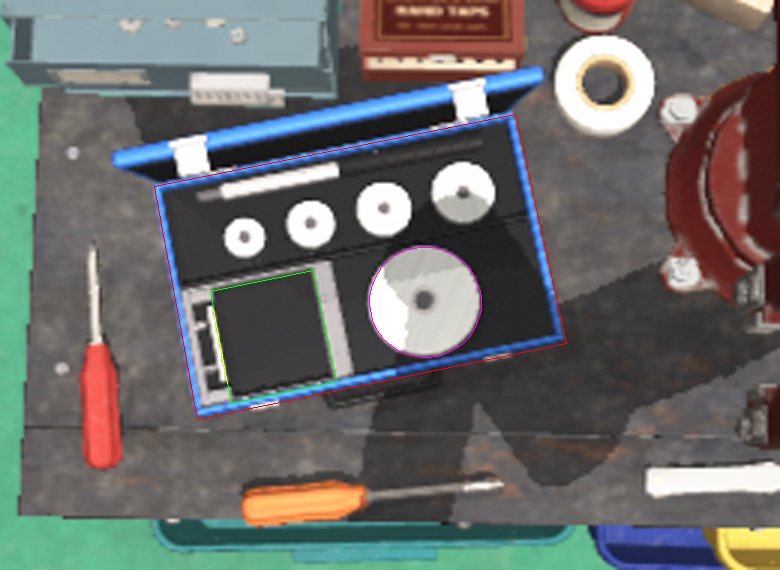

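Run:
```python
import cv2,numpy as np
a=cv2.imread("pics/scene0.png");b=cv2.imread("pics/top0.png")
cv2.imwrite("pics/full.png",cv2.resize(np.vstack([a[:, :],b]),(480,600)))
```

```text
(no output)
```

View pics/full.png

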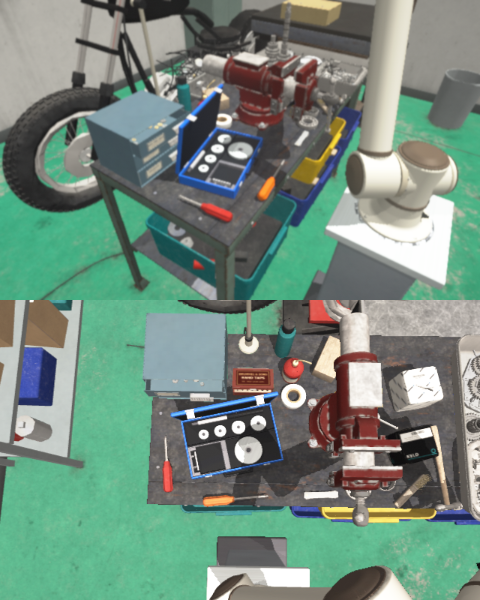

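```bash
cat >> h.py <<'E'
from scipy.spatial.transform import Rotation as Ro
Q=np.array([.5445,.0878,.2178])
def goal(tip,tilt=0,q=Q,yaw=0):
    """tip: case coords of fingertip centre (m); tilt about case x: >0 body leans over +y. returns TCP pos, R"""
    ex=np.array([np.cos(q[2]+yaw),np.sin(q[2]+yaw),0]);ey=np.array([-ex[1],ex[0],0]);ez=np.array([0,0,1.])
    t=np.radians(tilt); x=-ez*np.cos(t)-ey*np.sin(t); y=-ex; R=np.c_[x,y,np.cross(x,y)]
    return c2w(q,[tip])[0]-x*.019,R
def delta(P,R,s):
    M=np.array(s["ee_rot"]);U,_,V=np.linalg.svd(M);M=U@V
    d=M.T@(P-np.array(s["tcp_pos"]))/.75; w=Ro.from_matrix(M.T@R).as_rotvec()/np.pi
    return np.round(np.r_[d,w],4).tolist()
def tip(s,q=Q):
    p=np.array(s["tcp_pos"])+np.array(s["ee_rot"])[:,0]*.019
    return np.r_[w2c(q,p)*1e3,p[2]*1e3].round(1)
E
python3 - <<'E'
from h import *
from station import r
s=r.sense(); s2=dict(s);s2["tcp_pos"]=np.array(s["tcp_pos"])+[0,0,.21]
P,R=goal([-.042,-.107,.15]);print(P);P[2]=.45;print(delta(P,R,s2))
E
```

```text
[ 0.52661303 -0.02574759  0.169     ]
[0.0021, 0.5559, 0.6459, -0.4558, -0.0, -0.0]
```

play_rows(
  commands=[
    {"fingers": -0.15,"tx": -0.055,"ty": 0,"tz": 0,"ax": 0,"ay": 0,"az": 0},
    {"fingers": -0.15,"tx": -0.11,"ty": 0,"tz": 0,"ax": 0,"ay": 0,"az": 0},
    {"fingers": -0.15,"tx": -0.165,"ty": 0,"tz": 0,"ax": 0,"ay": 0,"az": 0},
    {"fingers": -0.15,"tx": -0.22,"ty": 0,"tz": 0,"ax": 0,"ay": 0,"az": 0},
    {"fingers": -0.15,"tx": -0.27,"ty": 0,"tz": 0,"ax": 0,"ay": 0,"az": 0},
  ],
)

```text
time_s: 1.82
tcp_pos: [0.2179, -0.5853, 0.4473]
ee_rot: [[0.001, -0.349, 0.937], [-0.002, 0.937, 0.349], [-1.0, -0.002, 0.0]]
wrist_force: [0.7, -0.3, 0.6]
gripper_width: 0.704
```

play_rows(
  commands=[
    {"fingers": -0.15,"tx": 0,"ty": 0.036,"tz": 0.042,"ax": 0,"ay": 0,"az": 0},
    {"fingers": -0.15,"tx": 0,"ty": 0.072,"tz": 0.084,"ax": 0,"ay": 0,"az": 0},
    {"fingers": -0.15,"tx": 0,"ty": 0.108,"tz": 0.126,"ax": 0,"ay": 0,"az": 0},
    {"fingers": -0.15,"tx": 0,"ty": 0.144,"tz": 0.168,"ax": 0,"ay": 0,"az": 0},
    {"fingers": -0.15,"tx": 0,"ty": 0.18,"tz": 0.21,"ax": 0,"ay": 0,"az": 0},
  ],
)

```text
time_s: 2.23
tcp_pos: [0.319, -0.4024, 0.4442]
ee_rot: [[0.0, -0.349, 0.937], [-0.0, 0.937, 0.349], [-1.0, -0.0, 0.0]]
wrist_force: [0.6, 0.4, 0.3]
gripper_width: 0.577
```

play_rows(
  commands=[
    {"fingers": -0.15,"tx": 0,"ty": 0.036,"tz": 0.042,"ax": 0,"ay": 0,"az": 0},
    {"fingers": -0.15,"tx": 0,"ty": 0.072,"tz": 0.084,"ax": 0,"ay": 0,"az": 0},
    {"fingers": -0.15,"tx": 0,"ty": 0.108,"tz": 0.126,"ax": 0,"ay": 0,"az": 0},
    {"fingers": -0.15,"tx": 0,"ty": 0.144,"tz": 0.168,"ax": 0,"ay": 0,"az": 0},
    {"fingers": -0.15,"tx": 0,"ty": 0.18,"tz": 0.21,"ax": 0,"ay": 0,"az": 0},
  ],
)

```text
time_s: 2.65
tcp_pos: [0.4194, -0.2206, 0.4445]
ee_rot: [[0.001, -0.349, 0.937], [-0.0, 0.937, 0.349], [-1.0, -0.001, 0.001]]
wrist_force: [0.6, -0.3, -1.0]
gripper_width: 0.578
```

play_rows(
  commands=[
    {"fingers": -0.15,"tx": 0,"ty": 0.036,"tz": 0.042,"ax": 0,"ay": 0,"az": 0},
    {"fingers": -0.15,"tx": 0,"ty": 0.072,"tz": 0.084,"ax": 0,"ay": 0,"az": 0},
    {"fingers": -0.15,"tx": 0,"ty": 0.108,"tz": 0.126,"ax": 0,"ay": 0,"az": 0},
    {"fingers": -0.15,"tx": 0,"ty": 0.144,"tz": 0.168,"ax": 0,"ay": 0,"az": 0},
    {"fingers": -0.15,"tx": 0,"ty": 0.18,"tz": 0.21,"ax": 0,"ay": 0,"az": 0},
  ],
)

```text
time_s: 3.07
tcp_pos: [0.5199, -0.039, 0.4446]
ee_rot: [[0.001, -0.35, 0.937], [0.0, 0.937, 0.35], [-1.0, -0.0, 0.001]]
wrist_force: [-0.5, -0.5, -0.2]
gripper_width: 0.574
```

play_rows(
  commands=[
    {"fingers": -0.15,"tx": 0,"ty": 0,"tz": 0,"ax": -0.039,"ay": 0,"az": 0},
    {"fingers": -0.15,"tx": 0,"ty": 0,"tz": 0,"ax": -0.078,"ay": 0,"az": 0},
    {"fingers": -0.15,"tx": 0,"ty": 0,"tz": 0,"ax": -0.117,"ay": 0,"az": 0},
    {"fingers": -0.15,"tx": 0,"ty": 0,"tz": 0,"ax": -0.156,"ay": 0,"az": 0},
    {"fingers": -0.15,"tx": 0,"ty": 0,"tz": 0,"ax": -0.195,"ay": 0,"az": 0},
  ],
)

```text
time_s: 3.48
tcp_pos: [0.5196, -0.0408, 0.4441]
ee_rot: [[0.0, -0.828, 0.56], [0.0, 0.56, 0.828], [-1.0, -0.0, 0.0]]
wrist_force: [0.5, -0.3, -0.6]
gripper_width: 0.578
```

play_rows(
  commands=[
    {"fingers": -0.15,"tx": 0,"ty": 0,"tz": 0,"ax": -0.039,"ay": 0,"az": 0},
    {"fingers": -0.15,"tx": 0,"ty": 0,"tz": 0,"ax": -0.078,"ay": 0,"az": 0},
    {"fingers": -0.15,"tx": 0,"ty": 0,"tz": 0,"ax": -0.117,"ay": 0,"az": 0},
    {"fingers": -0.15,"tx": 0,"ty": 0,"tz": 0,"ax": -0.156,"ay": 0,"az": 0},
    {"fingers": -0.15,"tx": 0,"ty": 0,"tz": 0,"ax": -0.195,"ay": 0,"az": 0},
  ],
)

```text
time_s: 3.9
tcp_pos: [0.5195, -0.0411, 0.4441]
ee_rot: [[0.0, -1.0, -0.017], [0.0, -0.017, 1.0], [-1.0, -0.0, 0.0]]
wrist_force: [1.3, 0.5, -0.3]
gripper_width: 0.571
```

Run:
```python
from h import *
from station import r
s=r.sense();print(s["tcp_pos"],s["joints"],tip(s))
P,R=goal([-.042,-.107,.15]);print(delta(P,R,s))
```

```text
[ 0.51949321 -0.04110571  0.44411177] [ 1.33324184e+01  7.56176992e+00  9.05480656e+00 -1.36393292e-03
 -9.14894055e+01 -1.23415802e+01] [ -52.3 -120.5  425.1]
[0.3668, -0.0098, 0.0203, -0.0638, 0.0, 0.0]
```

play_rows(
  commands=[
    {"fingers": -0.15,"tx": 0.05,"ty": -0.0098,"tz": 0.0203,"ax": -0.032,"ay": 0,"az": 0},
    {"fingers": -0.15,"tx": 0.1,"ty": -0.0098,"tz": 0.0203,"ax": -0.0638,"ay": 0,"az": 0},
    {"fingers": -0.15,"tx": 0.15,"ty": -0.0098,"tz": 0.0203,"ax": -0.0638,"ay": 0,"az": 0},
    {"fingers": -0.15,"tx": 0.2,"ty": -0.0098,"tz": 0.0203,"ax": -0.0638,"ay": 0,"az": 0},
    {"fingers": -0.15,"tx": 0.25,"ty": -0.0098,"tz": 0.0203,"ax": -0.0638,"ay": 0,"az": 0},
  ],
)

```text
time_s: 4.32
tcp_pos: [0.5265, -0.0258, 0.2552]
ee_rot: [[0.001, -0.978, -0.21], [0.0, -0.21, 0.978], [-1.0, -0.001, 0.0]]
wrist_force: [0.4, 0.7, -0.9]
gripper_width: 0.574
```

play_rows(
  commands=[
    {"fingers": -0.15,"tx": 0.05,"ty": 0,"tz": 0,"ax": 0,"ay": 0,"az": 0},
    {"fingers": -0.15,"tx": 0.1,"ty": 0,"tz": 0,"ax": 0,"ay": 0,"az": 0},
    {"fingers": -0.15,"tx": 0.14,"ty": 0,"tz": 0,"ax": 0,"ay": 0,"az": 0},
    {"fingers": -0.15,"tx": 0.16,"ty": 0,"tz": 0,"ax": 0,"ay": 0,"az": 0},
    {"fingers": -0.15,"tx": 0.16,"ty": 0,"tz": 0,"ax": 0,"ay": 0,"az": 0},
  ],
)

```text
time_s: 4.73
tcp_pos: [0.5241, -0.0263, 0.1326]
ee_rot: [[-0.009, -0.978, -0.209], [-0.001, -0.209, 0.978], [-1.0, 0.009, 0.0]]
wrist_force: [0.5, 0.8, -0.7]
gripper_width: 0.573
```

Run:
```python
from h import *
from station import r,viewer
s=r.sense();print(s["tcp_pos"],tip(s))
T=viewer.capture("top");S=viewer.capture("scene")
for p,o,n in((T,(190,100),"a"),(S,(180,110),"b")):
    v=cv2.resize(p["image"][o[1]:o[1]+190,o[0]:o[0]+260,::-1],None,fx=1.5 if n=="a" else 3,fy=1.5 if n=="a" else 3,interpolation=cv2.INTER_CUBIC)
    cv2.imwrite(f"pics/m_{n}.png",v)
P,R=goal([-.042,-.107,.06]);print(delta(P,R,s))
```

```text
[ 0.5240561  -0.02626186  0.13263627] [ -44.8 -106.9  113.6]
[0.0715, -0.0041, -0.0001, -0.0022, 0.0001, -0.0028]
```

View pics/m_b.png

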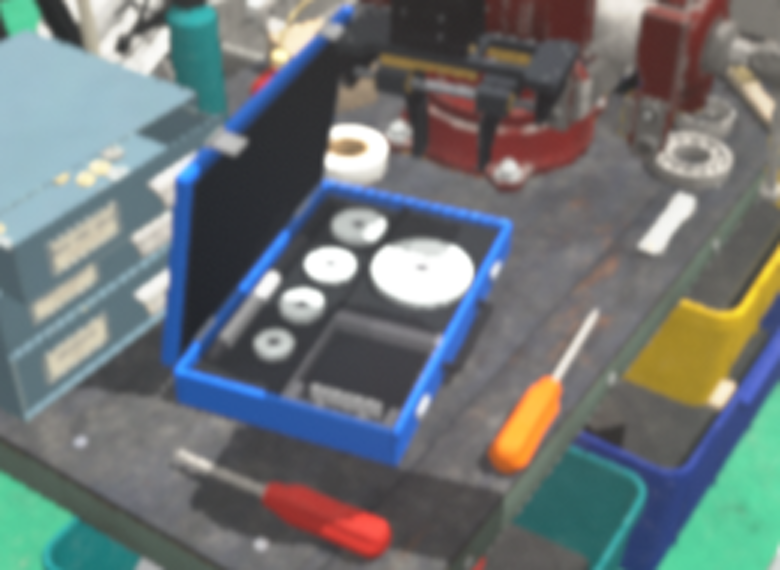

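Run:
```python
from h import *
from station import r
s=r.sense();print({k:np.round(s[k],3).tolist() for k in("joints","joint_velocities","effort","wrist_force","moment","tcp_pos")})
```

```text
{'joints': [14.835, 18.616, -21.478, 0.044, -49.902, -2.708], 'joint_velocities': [0.087, -1.831, 1.909, 0.298, 0.092, 0.042], 'effort': [-0.056, -31.303, 14.514, 3.25, -0.007, -0.003], 'wrist_force': [0.706, 0.256, 0.209], 'moment': [0.016, 0.044, 0.024], 'tcp_pos': [0.527, -0.026, 0.137]}
```

View pics/m_a.png

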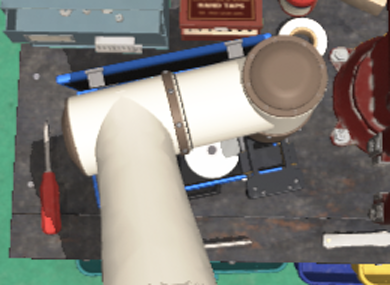

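play_rows(
  commands=[
    {"fingers": -0.15,"tx": 0.03,"ty": 0,"tz": 0,"ax": -0.0022,"ay": 0,"az": 0},
    {"fingers": -0.15,"tx": 0.06,"ty": 0,"tz": 0,"ax": -0.0022,"ay": 0,"az": 0},
    {"fingers": -0.15,"tx": 0.085,"ty": 0,"tz": 0,"ax": -0.0022,"ay": 0,"az": 0},
    {"fingers": -0.15,"tx": 0.1,"ty": 0,"tz": 0,"ax": -0.0022,"ay": 0,"az": 0},
    {"fingers": -0.15,"tx": 0.105,"ty": 0,"tz": 0,"ax": -0.0022,"ay": 0,"az": 0},
  ],
)

```text
time_s: 5.25
tcp_pos: [0.5273, -0.0257, 0.058]
ee_rot: [[0.001, -0.976, -0.217], [0.0, -0.217, 0.976], [-1.0, -0.001, -0.0]]
wrist_force: [0.1, 0.5, -0.2]
gripper_width: 0.574
```

```bash
cat > st.py <<'E'
from h import *
from station import r,viewer,spotter
import sys
if len(sys.argv)>4: viewer.capture("scene")
s=r.sense();print("t",round(s["time_s"],2),"tip",tip(s),"F",np.round(s["wrist_force"],1),"Fcase",np.round(w2c(np.r_[0,0,Q[2]],s["wrist_force"]),1),"M",np.round(s["moment"],2),"w",round(s["gripper_width"]*87,1))
a=[float(v) for v in sys.argv[1:4]];tl=float(sys.argv[5]) if len(sys.argv)>5 else 0
P,R=goal(np.array(a)/1e3,tl);print(delta(P,R,s))
E
python3 st.py -42 -85 35 1
```

```text
t 5.3 tip [ -41.2 -107.1   39.1] F [-1.   0.7  0. ] Fcase [-0.8  0.9] M [ 0.05  0.07 -0.02] w 50.3
[0.0054, 0.001, 0.0295, 0.0003, -0.0, 0.0003]
```

play_rows(
  commands=[
    {"fingers": -0.15,"tx": 0.0054,"ty": 0.001,"tz": 0.004,"ax": 0,"ay": 0,"az": 0},
    {"fingers": -0.15,"tx": 0.0054,"ty": 0.001,"tz": 0.01,"ax": 0,"ay": 0,"az": 0},
    {"fingers": -0.15,"tx": 0.0054,"ty": 0.001,"tz": 0.016,"ax": 0,"ay": 0,"az": 0},
    {"fingers": -0.15,"tx": 0.0054,"ty": 0.001,"tz": 0.021,"ax": 0,"ay": 0,"az": 0},
    {"fingers": -0.15,"tx": 0.0054,"ty": 0.001,"tz": 0.026,"ax": 0,"ay": 0,"az": 0},
  ],
)

```text
time_s: 5.72
tcp_pos: [0.5224, -0.0063, 0.0546]
ee_rot: [[0.002, -0.976, -0.217], [0.0, -0.217, 0.976], [-1.0, -0.002, -0.0]]
wrist_force: [0.6, -0.8, 0.4]
gripper_width: 0.574
```

play_rows(
  commands=[
    {"fingers": -0.15,"tx": 0,"ty": 0,"tz": 0.005,"ax": 0,"ay": 0,"az": 0},
    {"fingers": -0.15,"tx": 0,"ty": 0,"tz": 0.01,"ax": 0,"ay": 0,"az": 0},
    {"fingers": -0.15,"tx": 0,"ty": 0,"tz": 0.015,"ax": 0,"ay": 0,"az": 0},
    {"fingers": -0.15,"tx": 0,"ty": 0,"tz": 0.02,"ax": 0,"ay": 0,"az": 0},
    {"fingers": -0.15,"tx": 0,"ty": 0,"tz": 0.025,"ax": 0,"ay": 0,"az": 0},
  ],
)

```text
time_s: 6.13
tcp_pos: [0.5178, 0.0116, 0.0539]
ee_rot: [[0.0, -0.976, -0.217], [-0.0, -0.217, 0.976], [-1.0, -0.0, -0.0]]
wrist_force: [0.4, -2.3, 1.8]
gripper_width: 0.576
```

```bash
python3 st.py -42 -50 35
python3 - <<'E'
from h import *
from station import viewer
p=viewer.capture("scene");o=(220,100)
cv2.imwrite("pics/push1.png",cv2.resize(p["image"][o[1]:o[1]+170,o[0]:o[0]+160,::-1],None,fx=3.5,fy=3.5,interpolation=cv2.INTER_CUBIC))
E
```

```text
t 6.13 tip [-42.6 -68.6  34.9] F [ 0.4 -2.3  1.8] Fcase [-0.1 -2.4] M [-0.73 -0.07 -0.01] w 50.1
[-0.0001, -0.0008, 0.0248, 0.0003, -0.0001, 0.0]
```

View pics/push1.png

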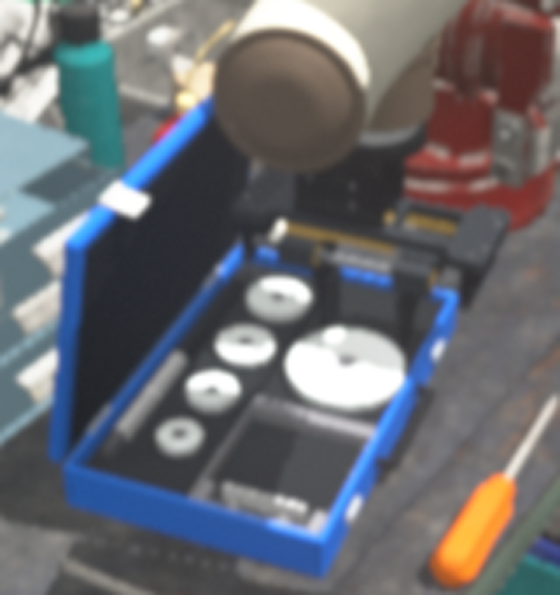

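play_rows(
  commands=[
    {"fingers": -0.15,"tx": 0,"ty": 0,"tz": 0.005,"ax": 0,"ay": 0,"az": 0},
    {"fingers": -0.15,"tx": 0,"ty": 0,"tz": 0.01,"ax": 0,"ay": 0,"az": 0},
    {"fingers": -0.15,"tx": 0,"ty": 0,"tz": 0.015,"ax": 0,"ay": 0,"az": 0},
    {"fingers": -0.15,"tx": 0,"ty": 0,"tz": 0.02,"ax": 0,"ay": 0,"az": 0},
    {"fingers": -0.15,"tx": 0,"ty": 0,"tz": 0.025,"ax": 0,"ay": 0,"az": 0},
  ],
)

```text
time_s: 6.6
tcp_pos: [0.5136, 0.0299, 0.0538]
ee_rot: [[-0.0, -0.976, -0.217], [-0.0, -0.217, 0.976], [-1.0, 0.0, -0.0]]
wrist_force: [0.6, -3.4, 3.0]
gripper_width: 0.575
```

play_rows(
  commands=[
    {"fingers": -0.15,"tx": 0,"ty": 0,"tz": 0.005,"ax": 0,"ay": 0,"az": 0},
    {"fingers": -0.15,"tx": 0,"ty": 0,"tz": 0.01,"ax": 0,"ay": 0,"az": 0},
    {"fingers": -0.15,"tx": 0,"ty": 0,"tz": 0.015,"ax": 0,"ay": 0,"az": 0},
    {"fingers": -0.15,"tx": 0,"ty": 0,"tz": 0.02,"ax": 0,"ay": 0,"az": 0},
    {"fingers": -0.15,"tx": 0,"ty": 0,"tz": 0.025,"ax": 0,"ay": 0,"az": 0},
  ],
)

```text
time_s: 7.02
tcp_pos: [0.5095, 0.0484, 0.0538]
ee_rot: [[-0.0, -0.976, -0.217], [0.0, -0.217, 0.976], [-1.0, -0.0, 0.0]]
wrist_force: [-0.2, -3.7, 2.7]
gripper_width: 0.575
```

```bash
python3 st.py -42 0 35
```

```text
t 7.02 tip [-42.7 -30.9  34.8] F [-0.2 -3.7  2.7] Fcase [-1.  -3.6] M [-0.85 -0.09  0.05] w 50.0
[-0.0003, -0.0009, 0.0412, 0.0003, 0.0, 0.0]
```

play_rows(
  commands=[
    {"fingers": -0.15,"tx": 0,"ty": 0,"tz": 0.005,"ax": 0,"ay": 0,"az": 0},
    {"fingers": -0.15,"tx": 0,"ty": 0,"tz": 0.01,"ax": 0,"ay": 0,"az": 0},
    {"fingers": -0.15,"tx": 0,"ty": 0,"tz": 0.015,"ax": 0,"ay": 0,"az": 0},
    {"fingers": -0.15,"tx": 0,"ty": 0,"tz": 0.02,"ax": 0,"ay": 0,"az": 0},
    {"fingers": -0.15,"tx": 0,"ty": 0,"tz": 0.025,"ax": 0,"ay": 0,"az": 0},
  ],
)

```text
time_s: 7.43
tcp_pos: [0.5055, 0.0666, 0.0538]
ee_rot: [[-0.0, -0.976, -0.217], [-0.0, -0.217, 0.976], [-1.0, 0.0, -0.0]]
wrist_force: [1.1, -2.4, 3.2]
gripper_width: 0.575
```

play_rows(
  commands=[
    {"fingers": -0.15,"tx": 0,"ty": 0,"tz": 0.004,"ax": 0,"ay": 0,"az": 0},
    {"fingers": -0.15,"tx": 0,"ty": 0,"tz": 0.008,"ax": 0,"ay": 0,"az": 0},
    {"fingers": -0.15,"tx": 0,"ty": 0,"tz": 0.012,"ax": 0,"ay": 0,"az": 0},
    {"fingers": -0.15,"tx": 0,"ty": 0,"tz": 0.014,"ax": 0,"ay": 0,"az": 0},
    {"fingers": -0.15,"tx": 0,"ty": 0,"tz": 0.014,"ax": 0,"ay": 0,"az": 0},
  ],
)

```text
time_s: 7.85
tcp_pos: [0.5032, 0.0769, 0.0537]
ee_rot: [[-0.0, -0.976, -0.217], [0.0, -0.217, 0.976], [-1.0, 0.0, 0.0]]
wrist_force: [-0.4, -1.9, 1.6]
gripper_width: 0.576
```

```bash
python3 st.py -42 20 35
python3 - <<'E'
from h import *
from station import viewer
p=viewer.capture("scene");o=(220,100)
cv2.imwrite("pics/push2.png",cv2.resize(p["image"][o[1]:o[1]+170,o[0]:o[0]+160,::-1],None,fx=3.5,fy=3.5,interpolation=cv2.INTER_CUBIC))
# case motion check: shift of the left end wall area between images
a=cv2.imread("pics/scene0.png");b=p["image"][:,:,::-1]
g=lambda im:cv2.cvtColor(np.ascontiguousarray(im),cv2.COLOR_BGR2GRAY).astype(np.float32)
sl=(slice(225,268),slice(232,325));print(cv2.phaseCorrelate(g(a[sl]),g(b[sl])))
E
```

```text
t 7.85 tip [-42.7  -1.7  34.7] F [-0.4 -1.9  1.6] Fcase [-0.9 -1.8] M [-0.56  0.02  0.04] w 50.1
[-0.0004, -0.001, 0.0289, 0.0003, 0.0001, -0.0]
((0.012067837256523717, 0.42957416048548325), 0.6398291373694385)
```

View pics/push2.png

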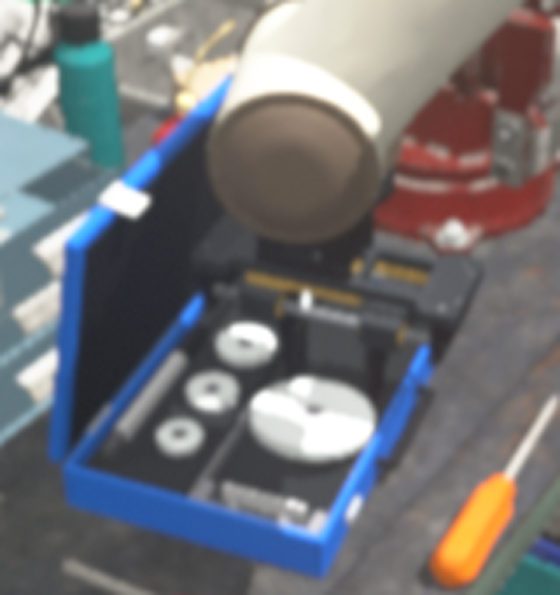

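```bash
python3 st.py -42 -16 40 1 30
```

```text
t 7.95 tip [-42.7  -1.8  34.6] F [ 1.4 -0.7  2.1] Fcase [ 1.2 -1. ] M [-0.38  0.   -0.02] w 49.9
[-0.0038, -0.0009, -0.0062, 0.0002, 0.1668, 0.0001]
```

play_rows(
  commands=[
    {"fingers": -0.15,"tx": -0.002,"ty": -0.0009,"tz": -0.006,"ax": 0,"ay": 0.0334,"az": 0},
    {"fingers": -0.15,"tx": -0.0038,"ty": -0.0009,"tz": -0.0062,"ax": 0,"ay": 0.0667,"az": 0},
    {"fingers": -0.15,"tx": -0.0038,"ty": -0.0009,"tz": -0.0062,"ax": 0,"ay": 0.1,"az": 0},
    {"fingers": -0.15,"tx": -0.0038,"ty": -0.0009,"tz": -0.0062,"ax": 0,"ay": 0.1334,"az": 0},
    {"fingers": -0.15,"tx": -0.0038,"ty": -0.0009,"tz": -0.0062,"ax": 0,"ay": 0.1668,"az": 0},
  ],
)

```text
time_s: 8.37
tcp_pos: [0.5045, 0.0726, 0.0567]
ee_rot: [[0.111, -0.976, -0.188], [-0.492, -0.218, 0.843], [-0.864, -0.001, -0.504]]
wrist_force: [0.7, -0.2, 0.1]
gripper_width: 0.574
```

```bash
python3 st.py -42 14 40 1 30;python3 st.py -42 0 40 1 30
```

```text
t 8.42 tip [-42.1 -14.7  38.8] F [-0.8  1.3 -2.3] Fcase [-0.5  1.4] M [1.44 0.48 0.03] w 50.0
[-0.0208, -0.0005, 0.0319, 0.0022, -0.0031, 0.0006]
t 8.47 tip [-42.8 -14.9  38.5] F [-0.4 -0.8 -1. ] Fcase [-0.5 -0.7] M [ 1.01  0.42 -0.03] w 50.1
[-0.0117, -0.0011, 0.0162, 0.002, -0.0009, -0.0002]
```

```bash
python3 st.py -42 -6 35.5
```

```text
t 8.47 tip [-42.8 -14.9  38.5] F [-0.4 -0.8 -1. ] Fcase [-0.5 -0.7] M [ 1.01  0.42 -0.03] w 50.1
[0.0009, -0.001, -0.0004, 0.0019, -0.1675, -0.0007]
```

play_rows(
  commands=[
    {"fingers": -0.15,"tx": 0,"ty": -0.001,"tz": 0,"ax": 0,"ay": -0.0335,"az": 0},
    {"fingers": -0.15,"tx": 0,"ty": -0.001,"tz": 0,"ax": 0,"ay": -0.067,"az": 0},
    {"fingers": -0.15,"tx": 0,"ty": -0.001,"tz": 0,"ax": 0,"ay": -0.1005,"az": 0},
    {"fingers": -0.15,"tx": 0,"ty": -0.001,"tz": 0,"ax": 0,"ay": -0.134,"az": 0},
    {"fingers": -0.15,"tx": 0,"ty": -0.001,"tz": 0,"ax": 0.002,"ay": -0.1675,"az": 0},
  ],
)

```text
time_s: 8.88
tcp_pos: [0.5055, 0.0733, 0.0569]
ee_rot: [[0.004, -0.977, -0.212], [0.001, -0.212, 0.977], [-1.0, -0.004, 0.0]]
wrist_force: [-0.1, -1.9, 0.8]
gripper_width: 0.576
```

play_rows(
  commands=[
    {"fingers": -0.15,"tx": 0,"ty": 0,"tz": 0.005,"ax": 0,"ay": 0,"az": 0},
    {"fingers": -0.15,"tx": 0,"ty": 0,"tz": 0.01,"ax": 0,"ay": 0,"az": 0},
    {"fingers": -0.15,"tx": 0,"ty": 0,"tz": 0.015,"ax": 0,"ay": 0,"az": 0},
    {"fingers": -0.15,"tx": 0,"ty": 0,"tz": 0.02,"ax": 0,"ay": 0,"az": 0},
    {"fingers": -0.15,"tx": 0,"ty": 0,"tz": 0.025,"ax": 0,"ay": 0,"az": 0},
  ],
)

```text
time_s: 9.3
tcp_pos: [0.5006, 0.0908, 0.0558]
ee_rot: [[0.001, -0.977, -0.213], [-0.009, -0.213, 0.977], [-1.0, 0.001, -0.009]]
wrist_force: [0.3, -1.2, -0.5]
gripper_width: 0.575
```

play_rows(
  commands=[
    {"fingers": -0.15,"tx": 0,"ty": 0,"tz": 0.003,"ax": 0,"ay": 0,"az": 0},
    {"fingers": -0.15,"tx": 0,"ty": 0,"tz": 0.006,"ax": 0,"ay": 0,"az": 0},
    {"fingers": -0.15,"tx": 0,"ty": 0,"tz": 0.009,"ax": 0,"ay": 0,"az": 0},
    {"fingers": -0.15,"tx": 0,"ty": 0,"tz": 0.011,"ax": 0,"ay": 0,"az": 0},
    {"fingers": -0.15,"tx": 0,"ty": 0,"tz": 0.013,"ax": 0,"ay": 0,"az": 0},
  ],
)

```text
time_s: 9.72
tcp_pos: [0.4994, 0.1, 0.0562]
ee_rot: [[0.002, -0.977, -0.211], [-0.008, -0.211, 0.977], [-1.0, -0.0, -0.008]]
wrist_force: [0.0, -1.0, -0.3]
gripper_width: 0.573
```

```bash
python3 st.py -42 30 35.5
```

```text
t 9.72 tip [-41.4  21.5  37.2] F [ 0.  -1.  -0.3] Fcase [-0.2 -1. ] M [-0.24  0.05  0.01] w 49.8
[0.0022, 0.0009, 0.0111, -0.0016, -0.0026, 0.0001]
```

play_rows(
  commands=[
    {"fingers": -0.15,"tx": 0.0022,"ty": 0,"tz": 0.003,"ax": 0,"ay": -0.0026,"az": 0},
    {"fingers": -0.15,"tx": 0.0022,"ty": 0,"tz": 0.005,"ax": 0,"ay": -0.0026,"az": 0},
    {"fingers": -0.15,"tx": 0.0022,"ty": 0,"tz": 0.007,"ax": 0,"ay": -0.0026,"az": 0},
    {"fingers": -0.15,"tx": 0.0022,"ty": 0,"tz": 0.009,"ax": 0,"ay": -0.0026,"az": 0},
    {"fingers": -0.15,"tx": 0.0022,"ty": 0,"tz": 0.011,"ax": 0,"ay": -0.0026,"az": 0},
  ],
)

```text
time_s: 10.13
tcp_pos: [0.4977, 0.1079, 0.0545]
ee_rot: [[0.0, -0.978, -0.211], [0.0, -0.211, 0.978], [-1.0, -0.0, 0.0]]
wrist_force: [0.2, -1.0, -0.4]
gripper_width: 0.575
```

```bash
python3 st.py -42 30 35.5 1
python3 - <<'E'
from h import *
from station import viewer
p=viewer.capture("scene");o=(220,130)
cv2.imwrite("pics/push3.png",cv2.resize(p["image"][o[1]:o[1]+140,o[0]:o[0]+140,::-1],None,fx=4,fy=4,interpolation=cv2.INTER_CUBIC))
E
```

```text
t 10.18 tip [-41.2  30.   35.6] F [-0.1 -0.9 -0.3] Fcase [-0.3 -0.8] M [-0.14  0.1   0.02] w 50.0
[0.0001, 0.001, 0.0, -0.0016, 0.0001, 0.0002]
```

View pics/push3.png

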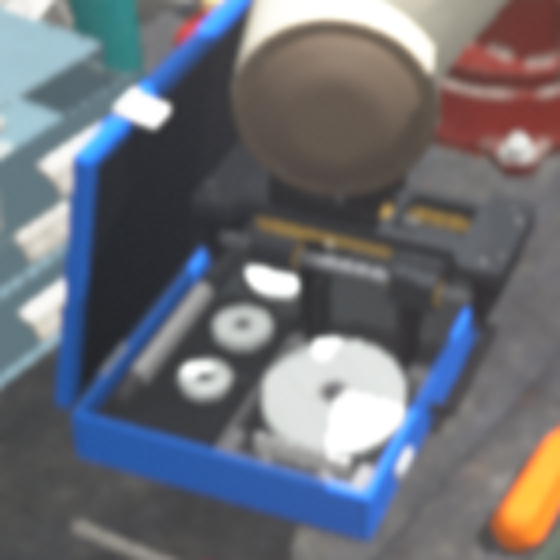

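```bash
python3 st.py -42 15 40 1 30
```

```text
t 10.28 tip [-41.2  29.8  35.6] F [ 0.3 -0.2 -0.3] Fcase [ 0.2 -0.2] M [-0.06  0.12 -0.02] w 50.1
[-0.0025, 0.001, -0.0071, -0.0016, 0.1668, -0.0002]
```

play_rows(
  commands=[
    {"fingers": -0.15,"tx": -0.002,"ty": 0.001,"tz": -0.006,"ax": 0,"ay": 0.0334,"az": 0},
    {"fingers": -0.15,"tx": -0.0025,"ty": 0.001,"tz": -0.0071,"ax": 0,"ay": 0.0667,"az": 0},
    {"fingers": -0.15,"tx": -0.0025,"ty": 0.001,"tz": -0.0071,"ax": 0,"ay": 0.1,"az": 0},
    {"fingers": -0.15,"tx": -0.0025,"ty": 0.001,"tz": -0.0071,"ax": 0,"ay": 0.1334,"az": 0},
    {"fingers": -0.15,"tx": -0.0025,"ty": 0.001,"tz": -0.0071,"ax": -0.0016,"ay": 0.1668,"az": 0},
  ],
)

```text
time_s: 10.7
tcp_pos: [0.4985, 0.103, 0.0572]
ee_rot: [[0.111, -0.976, -0.187], [-0.492, -0.217, 0.843], [-0.864, -0.002, -0.504]]
wrist_force: [0.0, -0.8, -0.0]
gripper_width: 0.575
```

```bash
python3 st.py -42 25 40 1 30; python3 st.py -42 35 38.5 1 30
```

```text
t 10.75 tip [-41.4  16.5  39.3] F [-0.9  1.9 -1.1] Fcase [-0.5  2.1] M [1.41 0.4  0.02] w 50.1
[-0.0066, 0.0007, 0.0091, 0.002, -0.0031, 0.0007]
t 10.8 tip [-42.1  16.2  38.9] F [-0.3  0.   0.3] Fcase [-0.3  0.1] M [0.97 0.4  0.02] w 50.1
[-0.0121, -0.0003, 0.0219, 0.0017, -0.0009, -0.0001]
```

play_rows(
  commands=[
    {"fingers": -0.15,"tx": -0.003,"ty": 0,"tz": 0.0045,"ax": 0,"ay": 0,"az": 0},
    {"fingers": -0.15,"tx": -0.0055,"ty": 0,"tz": 0.009,"ax": 0,"ay": 0,"az": 0},
    {"fingers": -0.15,"tx": -0.008,"ty": 0,"tz": 0.0135,"ax": 0,"ay": 0,"az": 0},
    {"fingers": -0.15,"tx": -0.01,"ty": 0,"tz": 0.018,"ax": 0,"ay": 0,"az": 0},
    {"fingers": -0.15,"tx": -0.012,"ty": 0,"tz": 0.022,"ax": 0,"ay": 0,"az": 0},
  ],
)

```text
time_s: 11.22
tcp_pos: [0.4942, 0.1205, 0.0565]
ee_rot: [[0.107, -0.977, -0.186], [-0.489, -0.214, 0.846], [-0.866, 0.001, -0.5]]
wrist_force: [2.3, -3.5, 0.3]
gripper_width: 0.577
```

```bash
python3 st.py -42 39 36 1 30
```

```text
t 11.27 tip [-42.   33.7  39.9] F [ 2.  -2.7  0.8] Fcase [ 1.4 -3. ] M [0.56 0.01 0.07] w 50.1
[0.001, 0.0, 0.0087, -0.0002, -0.0002, -0.0004]
```

play_rows(
  commands=[
    {"fingers": -0.15,"tx": 0,"ty": 0,"tz": 0.002,"ax": 0,"ay": 0,"az": 0},
    {"fingers": -0.15,"tx": 0,"ty": 0,"tz": 0.004,"ax": 0,"ay": 0,"az": 0},
    {"fingers": -0.15,"tx": 0.0005,"ty": 0,"tz": 0.006,"ax": 0,"ay": 0,"az": 0},
    {"fingers": -0.15,"tx": 0.001,"ty": 0,"tz": 0.0087,"ax": 0,"ay": 0,"az": 0},
    {"fingers": -0.15,"tx": 0.001,"ty": 0,"tz": 0.0087,"ax": 0,"ay": 0,"az": 0},
  ],
)

```text
time_s: 11.68
tcp_pos: [0.493, 0.1248, 0.0522]
ee_rot: [[0.106, -0.977, -0.186], [-0.491, -0.214, 0.845], [-0.865, 0.002, -0.502]]
wrist_force: [5.0, -4.8, 0.5]
gripper_width: 0.575
```

```bash
python3 st.py -42 42 33.5 1 30
```

```text
t 11.73 tip [-42.4  37.7  35.8] F [ 4.4 -4.7 -0.5] Fcase [ 3.3 -5.5] M [-0.28 -0.78  0.31] w 50.5
[-0.0003, -0.0004, 0.0064, -0.0003, -0.0007, -0.0008]
```

play_rows(
  commands=[
    {"fingers": -0.15,"tx": 0,"ty": -0.0012,"tz": 0,"ax": 0,"ay": 0,"az": 0},
    {"fingers": -0.15,"tx": 0,"ty": -0.0025,"tz": 0.0015,"ax": 0,"ay": 0,"az": 0},
    {"fingers": -0.15,"tx": 0,"ty": -0.0025,"tz": 0.003,"ax": 0,"ay": 0,"az": 0},
    {"fingers": -0.15,"tx": 0,"ty": -0.0025,"tz": 0.005,"ax": 0,"ay": 0,"az": 0},
    {"fingers": -0.15,"tx": 0,"ty": -0.0025,"tz": 0.0064,"ax": 0,"ay": 0,"az": 0},
  ],
)

```text
time_s: 12.15
tcp_pos: [0.4932, 0.1276, 0.051]
ee_rot: [[0.105, -0.977, -0.186], [-0.496, -0.214, 0.842], [-0.862, 0.004, -0.507]]
wrist_force: [2.8, -10.2, 9.1]
gripper_width: 0.578
```

```bash
python3 st.py -41 42 33.5 1 30
```

```text
t 12.2 tip [-41.5  40.3  34.6] F [ 2.9 -8.5  7.6] Fcase [ 1.  -8.9] M [-2.41 -0.59  0.2 ] w 49.9
[0.0001, -0.0006, 0.0025, -0.0001, -0.0025, -0.0015]
```

Run:
```python
from h import *
from station import viewer
p=viewer.capture("scene");o=(235,150)
b=np.ascontiguousarray(p["image"][:,:,::-1]);cv2.imwrite("pics/full4.png",b)
cv2.imwrite("pics/push4.png",cv2.resize(b[o[1]:o[1]+120,o[0]:o[0]+120],None,fx=5,fy=5,interpolation=cv2.INTER_CUBIC))
a=cv2.imread("pics/scene0.png")
for n,(y,x) in dict(leftend=(222,236),corner=(240,290),backleft=(215,225)).items():
    t=a[y:y+24,x:x+36]; m=cv2.matchTemplate(b[y-6:y+30,x-6:x+42],t,cv2.TM_CCOEFF_NORMED); print(n,np.array(cv2.minMaxLoc(m)[3])-6,m.max())
```

```text
leftend [0 0] 0.8998932
corner [0 1] 0.69850016
backleft [0 0] 0.8480921
```

View pics/push4.png

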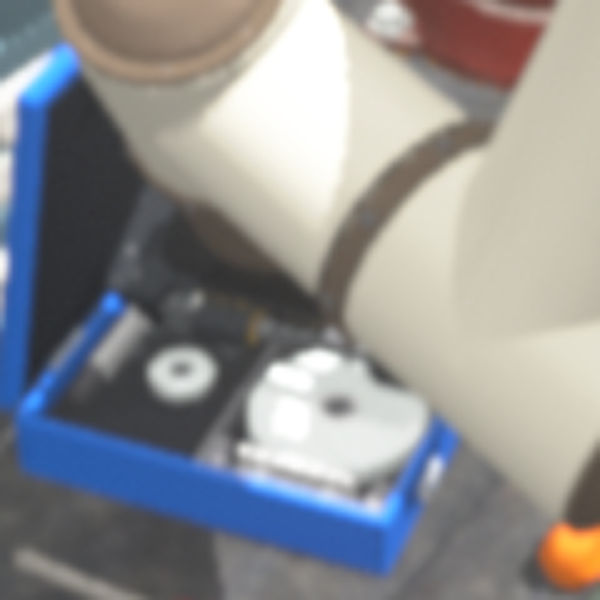

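Run:
```python
from h import *
from station import viewer,spotter
p=viewer.capture("scene")
d=spotter.silhouettes("driver_centre",p)
for x in d[:2]:
    m=x["region"];ys,xs=np.nonzero(m);print(x["score"],x["uv"],m.sum(),xs.min(),xs.max(),ys.min(),ys.max())
m=d[0]["region"]
a=np.arange(0,2*np.pi,.05)
def top(x,y,z,tx=0,ty=0): # tilt: z slopes
    return c2w(Q,np.c_[x+.044*np.cos(a),y+.044*np.sin(a),z+tx*.044*np.cos(a)+ty*.044*np.sin(a)])
for nm,k in {"seated82":(-.042,.082,.032),"seated85":(-.042,.085,.032),"tilt":(-.042,.082,.038,0,-.13),"roll":(-.044,.082,.036,-.1,0)}.items():
    u=proj(p,top(*k));print(nm,u.min(0).round(1),u.max(0).round(1))
b=p["image"][:,:,::-1];v=cv2.resize(b[190:260,265:345],None,fx=8,fy=8,interpolation=cv2.INTER_CUBIC)
for k,c in(((-.042,.082,.032),(0,0,255)),((-.042,.082,.038,0,-.13),(0,255,0))):
    cv2.polylines(v,[((proj(p,top(*k))-[265,190]+.5)*8).astype(int)],True,c,1)
cv2.imwrite("pics/fit.png",v)
```

```text
0.76 [300.2, 232.1] 654 284 319 220 245
seated82 [283.6 219.8] [320.2 244.4]
seated85 [283.1 220.5] [319.8 245.3]
tilt [283.6 216.3] [320.3 244.2]
roll [284.4 219.2] [321.1 242.9]
```

View pics/fit.png

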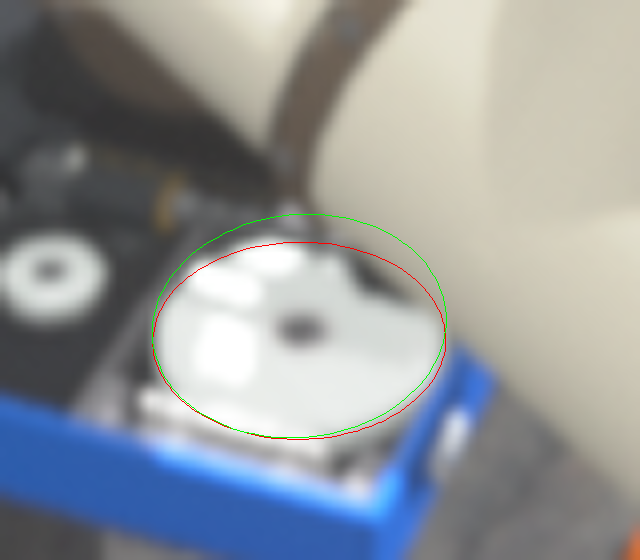

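play_rows(
  commands=[
    {"fingers": -0.15,"tx": 0.001,"ty": 0,"tz": 0.001,"ax": 0,"ay": 0,"az": 0},
    {"fingers": -0.15,"tx": 0.001,"ty": 0,"tz": 0.001,"ax": 0,"ay": 0,"az": 0},
    {"fingers": -0.15,"tx": 0,"ty": 0,"tz": -0.008,"ax": 0,"ay": 0,"az": 0},
    {"fingers": -0.15,"tx": 0,"ty": 0,"tz": -0.02,"ax": 0,"ay": 0,"az": 0},
    {"fingers": -0.15,"tx": -0.02,"ty": 0,"tz": -0.04,"ax": 0,"ay": 0,"az": 0},
  ],
)

```text
time_s: 12.77
tcp_pos: [0.497, 0.1115, 0.0759]
ee_rot: [[0.104, -0.976, -0.189], [-0.489, -0.216, 0.845], [-0.866, 0.005, -0.5]]
wrist_force: [0.4, 0.1, -0.8]
gripper_width: 0.578
```

```bash
cat > fit.py <<'E'
from h import *
from station import viewer,spotter
p=viewer.capture("scene"); m=max(spotter.silhouettes("driver_centre",p),key=lambda d:d["score"])["region"]
ys,xs=np.nonzero(m);print("sil",m.sum(),xs.min(),xs.max(),ys.min(),ys.max())
a=np.arange(0,2*np.pi,.05)
def disc(x,y,z,ty=0):
    n=c2w(Q,np.vstack([np.c_[x+.044*np.cos(a),y+.044*np.sin(a),z+h+ty*.044*np.sin(a)] for h in(0,-.012)])); return n
def mask(k):
    v=np.zeros((400,640),np.uint8);u=proj(p,disc(*k));cv2.fillConvexPoly(v,cv2.convexHull(np.round(u*16).astype(np.int32)),1,shift=4);return v>0
def top(k):
    v=np.zeros((400,640),np.uint8);u=proj(p,disc(*k)[:len(a)]);cv2.fillConvexPoly(v,np.round(u*16).astype(np.int32),1,shift=4);return v>0
for n,k in {"seat80":(-.042,.080,.032),"seat83":(-.042,.083,.032),"onlip":(-.042,.076,.0375,-.13),"onlip78":(-.042,.078,.0365,-.1)}.items():
    t=top(k);print(n,"IoU top",round((t&m).sum()/(t|m).sum(),3),np.nonzero(t)[0].min(),np.nonzero(t)[0].max())
E
python3 fit.py; python3 st.py -42 56 60
```

```text
sil 744 285 320 219 245
seat80 IoU top 0.913 219 244
seat83 IoU top 0.892 220 245
onlip IoU top 0.764 215 243
onlip78 IoU top 0.81 216 243
t 12.87 tip [-38.5  25.3  63. ] F [ 0.1  0.8 -0. ] Fcase [0.2 0.7] M [1.09 0.3  0.  ] w 50.0
[-0.0135, 0.0045, 0.0249, -0.0004, -0.1655, 0.0013]
```

play_rows(
  commands=[
    {"fingers": 1,"tx": -0.0135,"ty": 0.0045,"tz": 0.01,"ax": 0,"ay": -0.035,"az": 0},
    {"fingers": 1,"tx": -0.0135,"ty": 0.0045,"tz": 0.0249,"ax": 0,"ay": -0.07,"az": 0},
    {"fingers": 1,"tx": -0.0135,"ty": 0.0045,"tz": 0.0249,"ax": 0,"ay": -0.105,"az": 0},
    {"fingers": 1,"tx": -0.0135,"ty": 0.0045,"tz": 0.0249,"ax": 0,"ay": -0.14,"az": 0},
    {"fingers": 1,"tx": -0.0135,"ty": 0.0045,"tz": 0.0249,"ax": 0,"ay": -0.1655,"az": 0},
  ],
)

```text
time_s: 13.28
tcp_pos: [0.4907, 0.1335, 0.0776]
ee_rot: [[0.003, -0.976, -0.216], [0.003, -0.216, 0.976], [-1.0, -0.003, 0.003]]
wrist_force: [1.4, -0.4, -0.5]
gripper_width: 0.284
```

```bash
python3 st.py -42 53 32 1
```

```text
t 13.33 tip [-42.   55.4  59. ] F [ 1.1 -2.   0.2] Fcase [ 0.7 -2.2] M [-0.24 -0.07 -0.  ] w 20.6
[0.0359, -0.0, -0.0032, -0.0012, 0.0019, 0.0012]
```

play_rows(
  commands=[
    {"fingers": 1,"tx": 0.01,"ty": 0,"tz": -0.0032,"ax": 0,"ay": 0,"az": 0},
    {"fingers": 1,"tx": 0.02,"ty": 0,"tz": -0.0032,"ax": 0,"ay": 0,"az": 0},
    {"fingers": 1,"tx": 0.028,"ty": 0,"tz": -0.0032,"ax": 0,"ay": 0,"az": 0},
    {"fingers": 1,"tx": 0.032,"ty": 0,"tz": -0.0032,"ax": 0,"ay": 0,"az": 0},
    {"fingers": 1,"tx": 0.035,"ty": 0,"tz": -0.0032,"ax": 0,"ay": 0,"az": 0},
  ],
)

```text
time_s: 13.75
tcp_pos: [0.4897, 0.1298, 0.0513]
ee_rot: [[-0.003, -0.976, -0.219], [-0.008, -0.219, 0.976], [-1.0, 0.004, -0.007]]
wrist_force: [-8.7, -1.0, 29.7]
gripper_width: 0.013
```

play_rows(
  commands=[
    {"fingers": 1,"tx": 0.001,"ty": 0,"tz": 0,"ax": 0,"ay": 0,"az": 0},
    {"fingers": 1,"tx": 0.002,"ty": 0,"tz": 0,"ax": 0,"ay": 0,"az": 0},
    {"fingers": 1,"tx": 0.003,"ty": 0,"tz": 0,"ax": 0,"ay": 0,"az": 0},
    {"fingers": 1,"tx": 0.003,"ty": 0,"tz": 0,"ax": 0,"ay": 0,"az": 0},
  ],
)

```text
time_s: 14.08
tcp_pos: [0.4898, 0.1298, 0.0513]
ee_rot: [[-0.001, -0.976, -0.219], [-0.007, -0.219, 0.976], [-1.0, 0.003, -0.007]]
wrist_force: [-8.7, -1.5, 26.5]
gripper_width: 0.012
```

```bash
python3 st.py -42 53 32
```

```text
t 14.08 tip [-44.4  52.7  32.3] F [-8.7 -1.5 26.5] Fcase [-8.8  0.4] M [-0.6   2.75 -0.02] w 1.0
[0.0003, -0.0031, 0.0002, 0.001, -0.0021, -0.0009]
```

play_rows(
  commands=[
    {"fingers": 1,"tx": -0.02,"ty": 0,"tz": 0,"ax": 0,"ay": 0,"az": 0},
    {"fingers": 1,"tx": -0.07,"ty": 0,"tz": 0,"ax": 0,"ay": 0,"az": 0},
    {"fingers": 1,"tx": -0.125,"ty": 0,"tz": 0,"ax": 0,"ay": 0,"az": 0},
    {"fingers": 1,"tx": -0.18,"ty": 0,"tz": 0,"ax": 0,"ay": 0,"az": 0},
    {"fingers": 1,"tx": -0.23,"ty": 0,"tz": 0,"ax": 0,"ay": 0,"az": 0},
  ],
)

```text
time_s: 14.5
tcp_pos: [0.4902, 0.131, 0.2228]
ee_rot: [[0.0, -0.976, -0.217], [-0.005, -0.217, 0.976], [-1.0, 0.001, -0.005]]
wrist_force: [0.7, -0.0, 0.2]
gripper_width: 0.005
```

play_rows(
  commands=[
    {"fingers": 1,"tx": -0.05,"ty": 0,"tz": 0,"ax": 0,"ay": 0,"az": 0},
    {"fingers": 1,"tx": -0.1,"ty": 0,"tz": 0,"ax": 0,"ay": 0,"az": 0},
    {"fingers": 1,"tx": -0.11,"ty": 0,"tz": 0,"ax": 0,"ay": 0,"az": 0},
    {"fingers": 1,"tx": -0.11,"ty": 0,"tz": 0,"ax": 0,"ay": 0,"az": 0},
  ],
)

```text
time_s: 14.83
tcp_pos: [0.4917, 0.1321, 0.3063]
ee_rot: [[0.006, -0.976, -0.217], [-0.002, -0.217, 0.976], [-1.0, -0.006, -0.003]]
wrist_force: [-0.5, -0.3, -0.7]
gripper_width: 0.005
```

```bash
python3 fit.py; python3 st.py 112 0 280
python3 - <<'E'
from h import *
from station import viewer
p=viewer.capture("scene");T=viewer.capture("top");b=np.ascontiguousarray(p["image"][:,:,::-1]);a=cv2.imread("pics/scene0.png")
for n,(y,x) in dict(leftend=(222,236),corner=(240,290),backleft=(215,225),lidtop=(165,236),orange=(235,340)).items():
    t=a[y:y+24,x:x+36]; m=cv2.matchTemplate(b[y-6:y+30,x-6:x+42],t,cv2.TM_CCOEFF_NORMED); print(n,np.array(cv2.minMaxLoc(m)[3])-6,m.max())
v=np.hstack([cv2.resize(b[100:280,180:380],None,fx=2,fy=2),cv2.resize(T["image"][90:270,190:390,::-1],None,fx=2,fy=2)]);cv2.imwrite("pics/pre.png",v)
E
```

```text
sil 706 285 320 220 245
seat80 IoU top 0.891 219 244
seat83 IoU top 0.884 220 245
onlip IoU top 0.743 215 243
onlip78 IoU top 0.784 216 243
t 14.93 tip [-44.1  54.1 282.9] F [-0.1 -0.3 -1.2] Fcase [-0.2 -0.3] M [-0.04  0.14  0.02] w 0.1
[0.0035, -0.2081, -0.0723, 0.0, -0.0014, -0.0011]
leftend [0 0] 0.9109054
corner [0 1] 0.5411199
backleft [0 0] 0.8915736
lidtop [0 0] 0.9920355
orange [ 1 -1] 0.83659106
```

Run:
```python
from h import *
from station import viewer
T=viewer.capture("top");S=viewer.capture("scene")
def tri(a,b):
    f=lambda X:np.r_[(proj(T,[X])-a).ravel(),(proj(S,[X])-b).ravel()]
    o=least_squares(f,[.7,.1,.1]);return o.x.round(3),w2c(Q,o.x).round(3),f(o.x).round(1)
print(tri([299,100+2],[245,142]),tri([299,97],[245,142]),tri([195,97],[180,190]))
```

```text
(array([0.699, 0.107, 0.185]), array([ 0.155, -0.015]), array([ 0.9,  1.4, -1.8, -0.5])) (array([0.708, 0.105, 0.183]), array([ 0.163, -0.019]), array([ 1.8,  2.9, -3.9, -1.1])) (array([0.704, 0.325, 0.171]), array([0.207, 0.197]), array([ 3.9,  5.4, -6.2, -2. ]))
```

play_rows(
  commands=[
    {"fingers": 1,"tx": 0,"ty": -0.05,"tz": -0.017,"ax": 0,"ay": 0,"az": 0},
    {"fingers": 1,"tx": 0,"ty": -0.1,"tz": -0.034,"ax": 0,"ay": 0,"az": 0},
    {"fingers": 1,"tx": 0,"ty": -0.15,"tz": -0.051,"ax": 0,"ay": 0,"az": 0},
    {"fingers": 1,"tx": 0,"ty": -0.2,"tz": -0.072,"ax": 0,"ay": 0,"az": 0},
    {"fingers": 1,"tx": 0,"ty": -0.208,"tz": -0.072,"ax": 0,"ay": 0,"az": 0},
  ],
)

```text
time_s: 15.55
tcp_pos: [0.6589, 0.1104, 0.2987]
ee_rot: [[-0.004, -0.977, -0.213], [-0.007, -0.213, 0.977], [-1.0, 0.006, -0.006]]
wrist_force: [0.3, -0.2, -0.6]
gripper_width: 0.002
```

```bash
python3 st.py 112 0 205 1
python3 - <<'E'
from h import *
c=lambda t,rho=.165,h=.011:np.array([.095-rho*np.cos(t)+h*np.sin(t)+.015,.036+rho*np.sin(t)+h*np.cos(t)])*1e3
for d in range(85,-6,-5): print(d,c(np.radians(d)).round(1),end='; ')
E
```

```text
t 15.6 tip [115.2  -1.7 279.8] F [0.9 0.7 0.7] Fcase [1.1 0.5] M [ 0.03 -0.04 -0.01] w 0.4
[0.0997, 0.0038, 0.0027, -0.001, -0.0016, -0.0021]
85 [106.6 201.3]; 80 [ 92.2 200.4]; 75 [ 77.9 198.2]; 70 [ 63.9 194.8]; 65 [ 50.2 190.2]; 60 [ 37.  184.4]; 55 [ 24.4 177.5]; 50 [ 12.4 169.5]; 45 [  1.1 160.5]; 40 [ -9.3 150.5]; 35 [-18.9 139.7]; 30 [-27.4 128. ]; 25 [-34.9 115.7]; 20 [-41.3 102.8]; 15 [-46.5  89.3]; 10 [-50.6  75.5]; 5 [-53.4  61.3]; 0 [-55.  47.]; -5 [-55.3  32.6];
```

play_rows(
  commands=[
    {"fingers": 1,"tx": 0.03,"ty": 0.0038,"tz": 0.0027,"ax": 0,"ay": 0,"az": 0},
    {"fingers": 1,"tx": 0.06,"ty": 0.0038,"tz": 0.0027,"ax": 0,"ay": 0,"az": 0},
    {"fingers": 1,"tx": 0.085,"ty": 0.0038,"tz": 0.0027,"ax": 0,"ay": 0,"az": 0},
    {"fingers": 1,"tx": 0.0997,"ty": 0.0038,"tz": 0.0027,"ax": 0,"ay": 0,"az": 0},
    {"fingers": 1,"tx": 0.0997,"ty": 0.0038,"tz": 0.0027,"ax": 0,"ay": 0,"az": 0},
  ],
)

```text
time_s: 16.02
tcp_pos: [0.649, 0.1127, 0.2255]
ee_rot: [[-0.007, -0.976, -0.216], [-0.006, -0.216, 0.976], [-1.0, 0.008, -0.004]]
wrist_force: [-0.6, 1.0, -0.2]
gripper_width: 0.003
```

play_rows(
  commands=[
    {"fingers": 1,"tx": 0.0027,"ty": 0.016,"tz": 0,"ax": 0,"ay": 0,"az": 0},
    {"fingers": 1,"tx": 0.0061,"ty": 0.0267,"tz": 0,"ax": 0,"ay": 0,"az": 0},
    {"fingers": 1,"tx": 0.0073,"ty": 0.036,"tz": 0,"ax": 0,"ay": 0,"az": 0},
    {"fingers": 1,"tx": 0.0091,"ty": 0.0453,"tz": 0,"ax": 0,"ay": 0,"az": 0},
    {"fingers": 1,"tx": 0.0113,"ty": 0.0547,"tz": 0,"ax": 0,"ay": 0,"az": 0},
  ],
)

```text
time_s: 16.43
tcp_pos: [0.612, 0.1044, 0.2222]
ee_rot: [[0.004, -0.976, -0.216], [-0.003, -0.216, 0.976], [-1.0, -0.004, -0.004]]
wrist_force: [2.9, 0.9, 2.6]
gripper_width: 0.006
```

```bash
python3 st.py 63.9 0 194.8 1
python3 - <<'E'
from h import *
from station import viewer
a=cv2.imread("pics/scene0.png");p=viewer.capture("scene");b=p["image"][:,:,::-1]
for n,(y,x) in dict(leftend=(222,236),backleft=(215,225),lidtop=(165,236)).items():
    t=a[y:y+24,x:x+36]; m=cv2.matchTemplate(np.ascontiguousarray(b[y-16:y+40,x-16:x+52]),t,cv2.TM_CCOEFF_NORMED); print(n,np.array(cv2.minMaxLoc(m)[3])-16,m.max())
E
```

```text
t 16.48 tip [ 67.8   1.5 202.8] F [-0.8  0.2  1.6] Fcase [-0.8  0.3] M [ 0.14 -0.05 -0.05] w 0.5
[0.0107, 0.0052, -0.0021, -0.0, -0.0011, 0.0004]
leftend [0 0] 0.898462
backleft [0 0] 0.8805027
lidtop [6 2] 0.8062422
```

play_rows(
  commands=[
    {"fingers": 1,"tx": 0.0131,"ty": 0.0144,"tz": -0.002,"ax": 0,"ay": 0,"az": 0},
    {"fingers": 1,"tx": 0.0204,"ty": 0.0317,"tz": -0.002,"ax": 0,"ay": 0,"az": 0},
    {"fingers": 1,"tx": 0.0291,"ty": 0.0497,"tz": -0.002,"ax": 0,"ay": 0,"az": 0},
    {"fingers": 1,"tx": 0.0391,"ty": 0.0664,"tz": -0.002,"ax": 0,"ay": 0,"az": 0},
    {"fingers": 1,"tx": 0.0504,"ty": 0.0817,"tz": -0.002,"ax": 0,"ay": 0,"az": 0},
  ],
)

```text
time_s: 16.95
tcp_pos: [0.5518, 0.0892, 0.1836]
ee_rot: [[0.002, -0.976, -0.216], [-0.004, -0.216, 0.976], [-1.0, -0.001, -0.004]]
wrist_force: [0.6, -0.2, 2.6]
gripper_width: 0.003
```

```bash
python3 st.py -4 0 155.5
```

```text
t 16.95 tip [  7.5  -0.3 164.6] F [ 0.6 -0.2  2.6] Fcase [ 0.5 -0.4] M [ 0.16 -0.04  0.03] w 0.2
[0.0121, 0.0153, 0.0003, -0.0, -0.0013, 0.0004]
```

Tracking well; continue down the arc.

play_rows(
  commands=[
    {"fingers": 1,"tx": 0.0121,"ty": 0.0153,"tz": 0,"ax": 0,"ay": 0,"az": 0},
    {"fingers": 1,"tx": 0.026,"ty": 0.0285,"tz": 0,"ax": 0,"ay": 0,"az": 0},
    {"fingers": 1,"tx": 0.041,"ty": 0.0405,"tz": 0,"ax": 0,"ay": 0,"az": 0},
    {"fingers": 1,"tx": 0.057,"ty": 0.051,"tz": 0,"ax": 0,"ay": 0,"az": 0},
    {"fingers": 1,"tx": 0.0735,"ty": 0.0605,"tz": 0,"ax": 0,"ay": 0,"az": 0},
  ],
)

```text
time_s: 17.37
tcp_pos: [0.5071, 0.0792, 0.1278]
ee_rot: [[0.0, -0.976, -0.216], [-0.004, -0.216, 0.976], [-1.0, 0.0, -0.004]]
wrist_force: [0.1, 0.6, 1.4]
gripper_width: 0.006
```

play_rows(
  commands=[
    {"fingers": 1,"tx": 0.0167,"ty": 0.0073,"tz": 0,"ax": 0,"ay": 0,"az": 0},
    {"fingers": 1,"tx": 0.034,"ty": 0.0133,"tz": 0,"ax": 0,"ay": 0,"az": 0},
    {"fingers": 1,"tx": 0.05,"ty": 0.018,"tz": 0,"ax": 0,"ay": 0,"az": 0},
    {"fingers": 1,"tx": 0.062,"ty": 0.0207,"tz": 0,"ax": 0,"ay": 0,"az": 0},
    {"fingers": 1,"tx": 0.072,"ty": 0.022,"tz": 0,"ax": 0,"ay": 0,"az": 0},
  ],
)

```text
time_s: 17.78
tcp_pos: [0.4909, 0.0754, 0.0731]
ee_rot: [[-0.001, -0.976, -0.216], [-0.004, -0.216, 0.976], [-1.0, 0.002, -0.004]]
wrist_force: [-0.9, 0.5, 1.3]
gripper_width: 0.008
```

```bash
python3 st.py -55 0 49 1
```

```text
t 17.83 tip [-56.   -0.8  52.8] F [-0.6 -0.2 -0.5] Fcase [-0.7 -0.1] M [ 0.02  0.13 -0.02] w 0.1
[0.0051, -0.0013, 0.001, -0.0003, -0.0014, -0.0015]
```

play_rows(
  commands=[
    {"fingers": 1,"tx": 0.003,"ty": 0,"tz": 0,"ax": 0,"ay": 0,"az": 0},
    {"fingers": 1,"tx": 0.005,"ty": 0,"tz": 0,"ax": 0,"ay": 0,"az": 0},
    {"fingers": 1,"tx": 0.007,"ty": 0,"tz": 0,"ax": 0,"ay": 0,"az": 0},
    {"fingers": 1,"tx": 0.008,"ty": 0,"tz": 0,"ax": 0,"ay": 0,"az": 0},
    {"fingers": 1,"tx": 0.009,"ty": 0,"tz": 0,"ax": 0,"ay": 0,"az": 0},
  ],
)

```text
time_s: 18.25
tcp_pos: [0.4915, 0.0754, 0.0676]
ee_rot: [[0.0, -0.976, -0.216], [-0.004, -0.216, 0.976], [-1.0, 0.001, -0.004]]
wrist_force: [-4.3, -0.4, 9.7]
gripper_width: 0.005
```

```bash
python3 st.py -55 0 49
```

```text
t 18.25 tip [-54.5  -0.7  48.6] F [-4.3 -0.4  9.7] Fcase [-4.3  0.5] M [ 0.09  1.26 -0.03] w 0.4
[-0.0006, 0.0007, 0.0009, -0.0, -0.0013, -0.0003]
```

play_rows(
  commands=[
    {"fingers": 1,"tx": 0.0015,"ty": 0,"tz": 0,"ax": 0,"ay": 0,"az": 0},
    {"fingers": 1,"tx": 0.003,"ty": 0,"tz": 0,"ax": 0,"ay": 0,"az": 0},
    {"fingers": 1,"tx": 0.003,"ty": 0,"tz": 0,"ax": 0,"ay": 0,"az": 0},
  ],
)

```text
time_s: 18.5
tcp_pos: [0.4915, 0.0754, 0.0674]
ee_rot: [[0.001, -0.976, -0.217], [-0.005, -0.217, 0.976], [-1.0, 0.0, -0.005]]
wrist_force: [-7.6, -0.5, 20.2]
gripper_width: 0.004
```

play_rows(
  commands=[
    {"fingers": 1,"tx": -0.01,"ty": 0,"tz": 0,"ax": 0,"ay": 0,"az": 0},
    {"fingers": 1,"tx": -0.06,"ty": 0,"tz": 0,"ax": 0,"ay": 0,"az": 0},
    {"fingers": 1,"tx": -0.11,"ty": 0,"tz": 0,"ax": 0,"ay": 0,"az": 0},
    {"fingers": 1,"tx": -0.16,"ty": 0,"tz": 0,"ax": 0,"ay": 0,"az": 0},
    {"fingers": 1,"tx": -0.21,"ty": 0,"tz": 0,"ax": 0,"ay": 0,"az": 0},
  ],
)

```text
time_s: 18.92
tcp_pos: [0.4912, 0.0759, 0.2242]
ee_rot: [[0.001, -0.976, -0.216], [-0.004, -0.216, 0.976], [-1.0, 0.0, -0.004]]
wrist_force: [1.0, 0.0, -0.0]
gripper_width: 0.006
```

play_rows(
  commands=[
    {"fingers": 1,"tx": -0.05,"ty": 0,"tz": 0,"ax": 0,"ay": 0,"az": 0},
    {"fingers": 1,"tx": -0.1,"ty": 0,"tz": 0,"ax": 0,"ay": 0,"az": 0},
    {"fingers": 1,"tx": -0.1,"ty": 0,"tz": -0.05,"ax": 0,"ay": 0,"az": 0},
    {"fingers": 1,"tx": -0.1,"ty": 0,"tz": -0.1,"ax": 0,"ay": 0,"az": 0},
    {"fingers": 1,"tx": -0.1,"ty": 0,"tz": -0.15,"ax": 0,"ay": 0,"az": 0},
  ],
)

```text
time_s: 19.33
tcp_pos: [0.516, -0.0341, 0.299]
ee_rot: [[0.003, -0.976, -0.218], [-0.003, -0.218, 0.976], [-1.0, -0.003, -0.003]]
wrist_force: [0.9, -0.0, -0.6]
gripper_width: 0.008
```

play_rows(
  commands=[
    {"fingers": 1,"tx": 0,"ty": 0,"tz": -0.05,"ax": 0,"ay": 0,"az": 0},
    {"fingers": 1,"tx": 0,"ty": 0,"tz": -0.1,"ax": 0,"ay": 0,"az": 0},
    {"fingers": 1,"tx": 0,"ty": 0,"tz": -0.15,"ax": 0,"ay": 0,"az": 0},
    {"fingers": 1,"tx": 0,"ty": 0,"tz": -0.2,"ax": 0,"ay": 0,"az": 0},
    {"fingers": 1,"tx": 0,"ty": 0,"tz": -0.25,"ax": 0,"ay": 0,"az": 0},
  ],
)

```text
time_s: 19.75
tcp_pos: [0.5562, -0.2185, 0.2985]
ee_rot: [[0.001, -0.976, -0.216], [-0.004, -0.216, 0.976], [-1.0, 0.0, -0.004]]
wrist_force: [0.9, 1.0, -0.3]
gripper_width: 0.002
```

Run:
```python
from h import *
from station import viewer
out=[]
for n,o in(("scene",(190,120)),("top",(200,100))):
    p=viewer.capture(n);v=cv2.resize(p["image"][o[1]:o[1]+190,o[0]:o[0]+200,::-1],None,fx=2,fy=2,interpolation=cv2.INTER_CUBIC)
    v=np.ascontiguousarray(v)
    for z,c in((.036,(0,0,255)),(.048,(0,255,0))):
        X=c2w(Q,[[.095,.148,z],[.095,-.148,z],[-.095,-.148,z],[-.095,.148,z]])
        cv2.polylines(v,[((proj(p,X)-o+.5)*2).astype(int)],True,c,1)
    out.append(v)
cv2.imwrite("pics/final.png",np.hstack(out))
```

```text
(no output)
```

View pics/final.png

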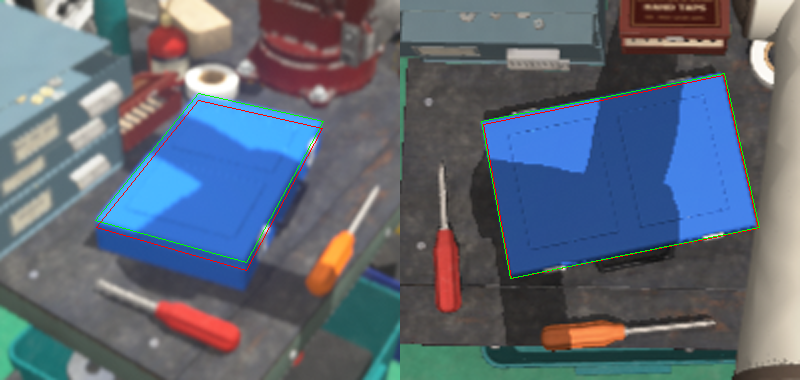

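The lid's outline matches the shut model in both views. The case is on its original outline and the two screwdrivers are where they were.

Run:
```python
from station import r,job
import numpy as np
print(np.round(r.sense()["wrist_force"],1)); print(job.finish_job())
```

```text
[-1.4  0.6 -0.8]
the job is handed in; nothing more can be done
None
```

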